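Turn and hold the cash box's sticky spring lock

ROBOT

A 7-joint arm with a two-finger parallel gripper is mounted at the origin on a cart in front of the work surface, level with it; the furniture and walls round the work are solid. World frame = base frame: x ahead of the robot, y to its left, z up, the work surface at z = 0. Lengths are in m, angles in degrees, forces in N, time in s.
With the tool pointing down it reaches from about 0.425 to 0.875 m from the base axis. Payload 4.7 kg.
Tool frame: the origin (TCP) lies midway between the tips of the shut fingers; the grasp point (between the pads) lies env.grip_point_offset behind it (env.grip_point_offset is the distance from the TCP to the grasp point, in m); x points along the fingers, y is the direction in which the jaws open and shut, and the axes are right-handed (so a half turn about x gives the same grasp; the last joint's range is limited). The gripper opens to 87 mm and grips with 3 to 60 N. Pads are 19 mm wide; open, the fingers measure 117 mm over their backs; the gripper's body (75 mm by 190 mm) begins 51 mm behind the grasp point.
Start: joints at [-62.79, 18.392, -4.016, 83.108, 1.295, 78.541, -3.26], TCP at [0.289, 0.582, 0.223] pointing down, gripper open.
Joint ranges: [-163.93, 163.93], [-17.29, 119.83], [-79.2, 71.16], [3.27, 140.29], [-89.18, 269.18], [5.43, 117.66], [-154.24, 154.24]. Speed limits (degrees/s): [147.25, 147.25, 180, 180, 180, 180, 180].

INTERFACE

Orientations are given as [roll, pitch, yaw] about the fixed x, y, z axes, in that order (R = Rz(yaw) Ry(pitch) Rx(roll)).
In Python, from cell import readout, read_camera, camera_params, sign_off, spot_in, pinpoint, env gives the robot as it stands.
- The arm moves only by the shell command python3 -m pendant 'ROWS' [OPENING] [FORCE]. ROWS is a JSON object of lists of equal length, an entry for each row: "xyz": the shift along the world's x, y, z in m, a list of three; "turn": the turn about the world's z in rad. A call has 1 to 10 rows; each row shifts and turns the pose as measured when the row begins; what a row does not reach is not made up. A row lasts 1/8 s, in which the tool goes at most 62.5 mm and 10.7 degrees, less where a joint would pass 70% of its speed; a pose out of reach is approached as far as the arm can. A call is refused whole if a number of a shift passes 0.0625 or a number of a turn 0.188, either way. A call with a gripper value outside its range is refused whole. OPENING is the opening, from 0 (shut) to 1 (fully open), set as the call begins (- or left out, the last holds). The fingers move at their own pace and stop on an object; FORCE is the grip in N (left out, the last holds). Time passes only in rows, so rows that do not move let the fingers close. It gives the time, the measured TCP pose, the force and the opening at its end, in the units of the state.
- readout.get_obs(): the state, without advancing time (a new reading comes with each control period).
- read_camera(name): name is "scene" or "top"; returns the picture (420x560x3 uint8, red, green, blue); there is no depth.
- camera_params(name): a dict with "fx", "fy", "cx", "cy" (pixels), "rvec" (rotation vector, rad) and "tvec" (3), from world to camera coordinates, as OpenCV has them. Camera axes: x right, y down, z forward; pixel columns grow to the right and rows downward; lengths in m; the calibration is good to about 2 mm. A picture is of the moment at which its call begins. camera_params takes no time and is no camera call.
- sign_off(): hands the job in, once; it reports no verdict.
Trained networks look in the newest picture that a camera, given by its name, has taken for a name from the list of things; names that differ only in an ending like _2 or _b are one class to them, and where a whole thing is asked for, a point or a joint stands for the part that bears it (a point fixed in the world has none). Each returns a list of dicts, best first, with "score" (0 to 1); they miss things now and then, are a little off and sometimes report something else, mostly with a low value. They report only what shows in the picture. A call takes as long as a camera call.
- spot_in(camera, name): "at" ([x, y, z] in m, in the coordinates of the camera as it stood for that picture, good to about 4 mm: the middle of the surface that is visible of it).
- pinpoint(camera, name): "at" ([x, y, z] in m, in the coordinates of the camera as it stood for that picture, good to about 4 mm: a listed point, or the origin of a listed thing).
The state is a dict: "time_s": time; "qpos": joint angles; "joint_velocities": joint speeds; "effort": joint torques, N m; "tool_pos": TCP position; "tool_rot": TCP orientation; "force": force on the tool from outside, world axes, zero at the start; "wrist_torque": the same for the moment, N m; "grip_width": finger opening in m.
Only numpy, scipy, OpenCV 4.12 (cv2) and the standard library are available. Lean on these libraries where they do the work, as an engineer would, in place of code of your own. Each camera call takes 0.05 s, during which the arm holds its last target.

TASK

Take the square-headed key from the wooden key rest, leaving the round-headed one in its place, and push it fully home into the lock on top of the cash box, working it past the sticky pins. Only then turn it clockwise, about a quarter turn until it meets its stop. The lock springs back by itself, so finish still gripping the key and holding it turned, pushed home and upright, so that I can pull the drawer; do not disturb the other things on the worktop.

Things in the scene. Friction and masses are not known exactly. Their poses are not given: they have to be found in the camera images.
- square_key_grip (a point): centre of the head of the key to use: 72 mm steel key, upright, blade down, in one slot of the rest. The head is a flat rectangle, 10 mm thick along its x (grasp it across this), 26 mm wide along y, 30 mm tall. Below this point: neck 10 mm across from 15 to 23 mm, shoulder 20 mm across to 27 mm, blade to 57 mm. z points up, from blade to head
- square_key_tip (a point): end of that key's blade, on its centre line, 57 mm below the head's centre, same axes. The blade is 5 mm thick (x), 14 mm wide (y), 30 mm long, its tip rounded with 2.5 mm radius. It fits the lock either way round (half turn about z)
- round_key_grip (a point): centre of the head of the other key, which stays in the other slot; its head is a disc 31 mm across and 10 mm thick, otherwise it is the same as the square-headed key. Either key may stand in either slot
- key_rest: fixed wooden block, 60 (x) x 130 (y) x 45 mm tall, origin under its centre, with two slots 34 mm deep in its top at y = -30 and +30 mm, each 8 x 17 mm, long side along y. The keys stand with the shoulder on the block's top, a head's centre 72 mm above the worktop; a key must rise 32 mm to be clear
- cash_box: fixed grey steel cash box, 160 (x) x 220 (y) x 66 mm tall, origin under its centre; drawer front with a hasp on its -x side. The dark lock housing, 70 (x) x 90 (y) mm, on its top reaches 102 mm above the worktop and is centred on lock_mouth; nothing on the box is above 104 mm. Two sticky spring pins in the keyway, at 10 and 19 mm depth: see plug
- lock_mouth (a point): centre of the round brass plug face (31 mm across) on the housing, 102 mm above the worktop; z up, x, y as the box's. Keyway straight down, 35 mm deep, 2 mm bevel; at rest 16 mm along y and 6.8 mm along x, so the key's x lies along this x, either way. Fully home the shoulder rests on the face, the tip 30 mm below this point, the head's centre 27 mm above it
- plug (a joint): turn of the plug, rad: 0 at rest, growing clockwise seen from above, firm stop at 1.45; a spring returns it (0.04 N m at 0, 0.14 at the stop). The key has some 0.15 rad of play and turns that much further. The sticky pins resist the blade with up to about 10 N; a firm push, or a small turning wiggle while pushing, gets past. Turning draws the bolt from the hasp
- timer: kitchen timer, white base and red dial, 58 mm across, 46 mm tall; origin under its centre. Stays where it is
- small_tin: food tin, 75 mm across, 58 mm tall; origin under its centre. Stays where it is
- label_roll_0: roll of white labels standing on its flat side, 61 mm across, 40 mm tall; origin under its centre. Stays where it is
- label_roll_1: roll of labels like label_roll_0; origin under its centre. Stays where it is

How it is judged (in metres and radians):
On the way, in this order (a step that is already met when the one before it is completed fails the run):
1. the square-headed key is fully home in the lock, which is not yet turned (z of square_key_tip in the frame of lock_mouth below -0.0265 m and horizontal distance between square_key_tip and lock_mouth below 0.004 m and value of joint plug below 0.3 rad), for 0.1 s.
2. the key, fully home, has turned the plug to its stop (z of square_key_tip in the frame of lock_mouth below -0.0265 m and horizontal distance between square_key_tip and lock_mouth below 0.004 m and value of joint plug above 1.25 rad), for 0.3 s.
At the end, for the whole second after the job is handed in: The gripped square-headed key (over 1 N) is upright within 0.12 rad, tip 26.5 mm or more below the plug face, within 4 mm of its axis, plug beyond 1.25 rad (stop 1.45). The round-headed key is in the rest; timer, tin and label rolls within 30 mm of their starts (all of step 2 and angle between square_key_grip's own z axis and vertical below 0.12 rad and contact force between the fingers and square_key above 1 N and z of round_key_grip in the frame of key_rest below 0.085 m and distance of each of timer, small_tin, label_roll_0, label_roll_1 from where it was at the start of the episode below 0.03 m); the arm keeps its last pose, push and grip.
It fails at once if the plug is turned beyond 0.4 rad while the key is not fully home (value of joint plug above 0.4 rad and not (z of square_key_tip in the frame of lock_mouth below -0.024 m)).
It fails at once if the round-headed key is pulled from the rest (z of round_key_grip in the frame of key_rest above 0.09 m).
It fails at once if the timer, tin or a label roll is moved by more than 30 mm (distance of any of timer, small_tin, label_roll_0, label_roll_1 from where it was at the start of the episode above 0.03 m).
It also fails if it takes over 45 s, if anything falls off the work surface, if the arm or the gripper's body presses on something with over 40 N, if the wrist force passes 120 N, or if a joint passes its speed limit or range.

## Working session

There is one attempt and no reset: what is moved stays moved. The work goes in short steps, Python scripts to look and compute and a shell command to move; the robot and the scene stay as the last step left them, time stands still between calls to the robot, and variables do not carry over. Pictures are saved under pics/ and viewed, and the job is handed in when it is done.

```bash
ls; mkdir -p pics; cat > h.py <<'E'
import numpy as np,cv2
from cell import *
def w(cam,p):
    c=camera_params(cam);R=cv2.Rodrigues(np.array(c['rvec'],float))[0];return R.T@(np.array(p)-np.array(c['tvec']).ravel())
def px(cam,p):
    c=camera_params(cam);R=cv2.Rodrigues(np.array(c['rvec'],float))[0];q=R@np.array(p)+np.array(c['tvec']).ravel();return c['fx']*q[0]/q[2]+c['cx'],c['fy']*q[1]/q[2]+c['cy']
def ray(cam,u,v,z):
    c=camera_params(cam);R=cv2.Rodrigues(np.array(c['rvec'],float))[0];o=-R.T@np.array(c['tvec']).ravel();d=R.T@np.array([(u-c['cx'])/c['fx'],(v-c['cy'])/c['fy'],1]);return o+d*(z-o[2])/d[2]
E
python3 - <<'E'
from h import *
o=readout.get_obs();print(o,env.grip_point_offset)
for c in('scene','top'):
    cv2.imwrite(f'pics/{c}0.png',read_camera(c)[:,:,::-1])
    p=camera_params(c);print(c,p)
    for n in('square_key_grip','square_key_tip','round_key_grip','lock_mouth','key_rest','cash_box'):
        for r in pinpoint(c,n)[:2]: print(n,r['score'],w(c,r['at']).round(4),{k:v for k,v in r.items() if k not in('at','score')},np.round(px(c,w(c,r['at']))))
E
```

```text
pics
{'time_s': 0.0, 'qpos': array([-62.79055814,  18.4399294 ,  -4.01596786,  83.17599722,
         1.29510587,  78.54032957,  -3.26057922]), 'joint_velocities': array([ 0.07820149, -0.01863853, -0.03562192, -0.0093182 ,  0.03320156,
       -0.00625832, -0.06607741]), 'effort': array([-1.33203953e-04, -4.91287780e+01, -4.03677206e-01, -3.12541258e+01,
       -6.38577249e-02,  4.34627803e-02,  1.73637741e-04]), 'tool_pos': array([0.28882154, 0.58168111, 0.22144212]), 'tool_rot': array([ -87.03526387,   89.88884762, -113.43507577]), 'force': array([ 0.36336574,  0.49251464, -0.01059199]), 'wrist_torque': array([-0.03823929,  0.01690016,  0.01911316]), 'grip_width': 0.08726723848089588} 0.0187
scene {'fx': 452.81366133991173, 'fy': 452.81366133991173, 'cx': 280.3036939558708, 'cy': 205.93381649802296, 'rvec': array([ 1.92602782, -1.0055882 ,  0.53710354]), 'tvec': array([-0.25735286,  0.37819312,  0.48231846])}
square_key_grip 0.48 [0.4609 0.2338 0.0708] {} [187. 231.]
square_key_grip 0.23 [ 0.6917  0.2881 -0.0008] {} [243. 203.]
square_key_tip 0.77 [0.4599 0.2308 0.0139] {} [191. 255.]
round_key_grip 0.47 [0.4616 0.1788 0.0723] {} [208. 239.]
lock_mouth 0.65 [ 0.6069 -0.1248  0.1002] {} [393. 243.]
key_rest 0.59 [0.4603 0.2062 0.0008] {} [201. 264.]
cash_box 0.83 [ 6.419e-01 -1.244e-01  3.000e-04] {} [394. 276.]
top {'fx': 517.6835717534627, 'fy': 517.6835717534627, 'cx': 284.6084987040845, 'cy': 213.46236421635106, 'rvec': array([ 2.10351935, -2.16559686,  0.14583098]), 'tvec': array([0.12280847, 0.60594073, 1.0493265 ])}
square_key_grip 0.53 [0.4585 0.2372 0.0721] {} [221. 287.]
round_key_grip 0.67 [0.4607 0.1761 0.0711] {} [252. 285.]
round_key_grip 0.22 [ 0.6103 -0.1195  0.097 ] {} [395. 206.]
lock_mouth 0.62 [ 0.6116 -0.1197  0.0987] {} [396. 205.]
key_rest 0.75 [0.4632 0.2057 0.0058] {} [240. 285.]
cash_box 0.85 [ 0.6414 -0.1261  0.0035] {} [389. 199.]
```

```bash
python3 - <<'E'
import cv2
for c,(x,y) in (('scene',(187,240)),('top',(240,285))):
    im=cv2.imread(f'pics/{c}0.png');a=cv2.resize(im[y-50:y+50,x-60:x+60],None,fx=5,fy=5,interpolation=cv2.INTER_CUBIC);cv2.imwrite(f'pics/{c}0k.png',a)
    x,y=(393,243) if c=='scene' else (396,206)
    a=cv2.resize(im[y-50:y+50,x-60:x+60],None,fx=5,fy=5,interpolation=cv2.INTER_CUBIC);cv2.imwrite(f'pics/{c}0l.png',a)
E
```

```text
(no output)
```

View pics/scene0.png

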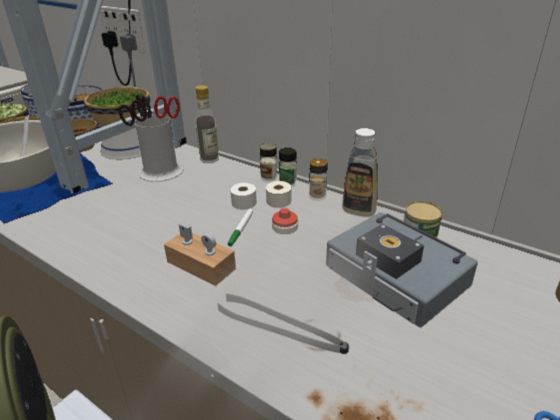

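View pics/top0.png

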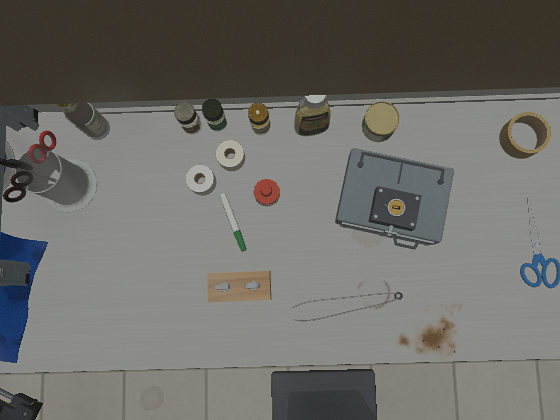

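```bash
sleep 1
```

```text
(no output)
```

View pics/scene0k.png

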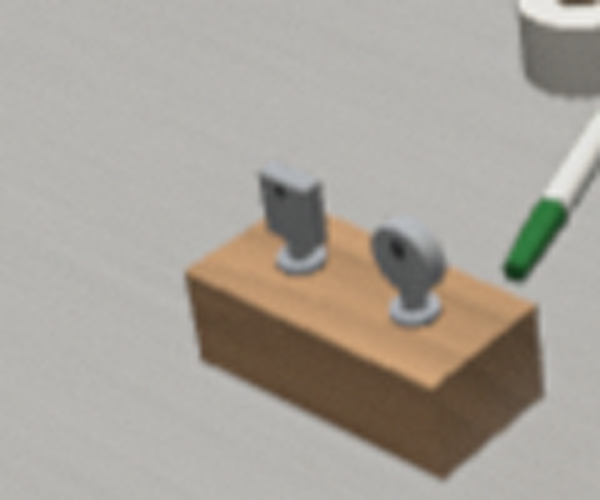

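View pics/top0k.png

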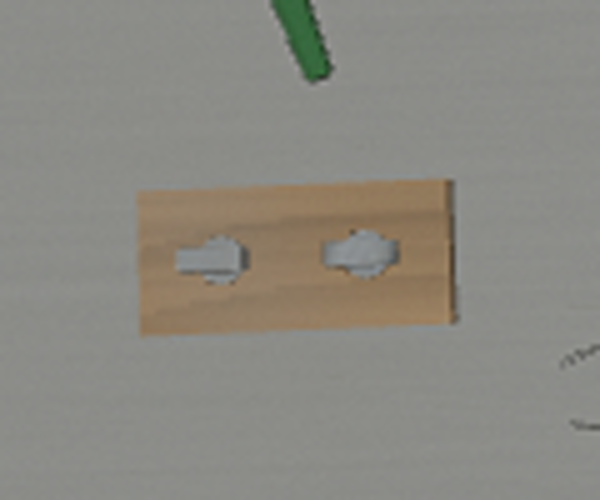

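View pics/top0l.png

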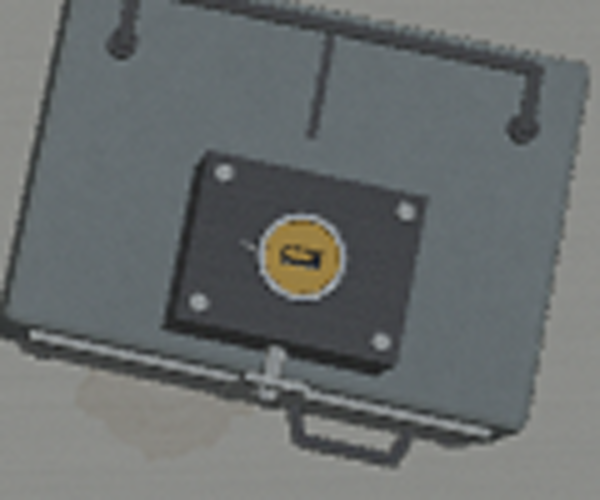

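View pics/scene0l.png

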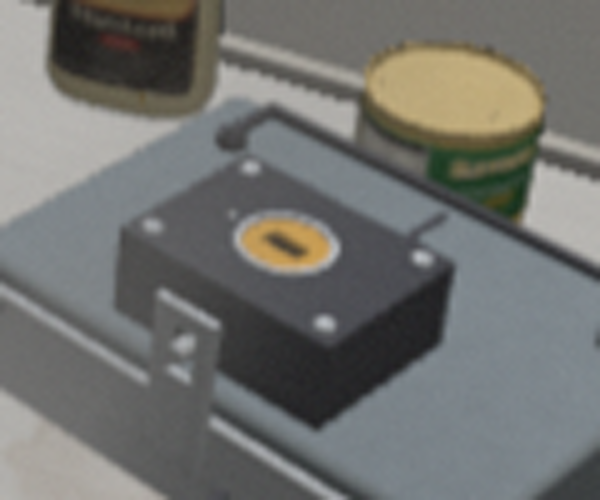

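```bash
python3 - <<'E'
from h import *
def f(cam,off,pts,z):
    P=[ray(cam,(u+.0)/5-.4+off[0],v/5-.4+off[1],z) for u,v in pts];return np.array(P)
t=f('top',(180,235),[(138,192),(447,181),(453,322),(141,335)],.045);print('rest',t.round(4).tolist(),t.mean(0))
s=f('scene',(127,190),[(187,272),(437,388),(537,305)],.045);print('rest scene',s.round(4).tolist(),(s[0]+s[2])/2)
def ang(a,b): d=b-a; return np.degrees(np.arctan2(d[1],d[0]))
print('rest yaw', ang(t[1],t[0])-90,ang(t[2],t[3])-90,ang(t[3],t[0]),ang(t[2],t[1]),ang(s[1],s[0])-90,ang(s[1],s[2]))
# heads top z .087
k=f('top',(180,235),[(176,248),(240,248),(240,271),(176,271)],.087);print('sq head top',k.round(4).tolist(),k.mean(0))
k=f('scene',(127,190),[(260,175),(278,160),(323,182),(305,190)],.087);print('sq head scene',k.round(4).tolist(),k.mean(0),ang(k[3],k[0])-90,ang(k[2],k[1])-90)
for c,off,p in(('top',(336,156),[(224,172),(406,212),(381,342),(199,302)]),('scene',(333,193),[(250,168),(422,258),(324,323),(152,227)])):
    l=f(c,off,p,.103);print(c,'lock',l.round(4).tolist(),l.mean(0),'yaw',ang(l[1],l[0])-90,ang(l[2],l[3])-90,ang(l[3],l[0]),ang(l[2],l[1]))
print('plug',f('top',(336,156),[(303,257)],.102),f('scene',(333,193),[(288,241)],.102))
o=readout.get_obs()
from scipy.spatial.transform import Rotation as R
print(R.from_euler('xyz',o['tool_rot'],degrees=True).as_matrix().round(3))
for c in('scene','top'):
  for n in ('timer','small_tin','label_roll_0'):
    for r in pinpoint(c,n)[:2]: print(n,r['score'],w(c,r['at']).round(3))
E
```

```text
rest [[0.4886, 0.2705, 0.045], [0.4895, 0.1411, 0.045], [0.4313, 0.14, 0.045], [0.4296, 0.2696, 0.045]] [0.45975158 0.2052964  0.045     ]
rest scene [[0.428, 0.2675, 0.045], [0.4305, 0.1376, 0.045], [0.4888, 0.1397, 0.045]] [0.45842901 0.20356914 0.045     ]
rest yaw 0.3967297281471929 0.778297958243158 0.9262411590128801 1.1256758765741772 1.0903547033721566 2.0248573928318736
sq head top [[0.4641, 0.2484, 0.087], [0.4634, 0.2227, 0.087], [0.4542, 0.2228, 0.087], [0.4549, 0.2485, 0.087]] [0.45915258 0.23558809 0.087     ]
sq head scene [[0.4513, 0.243, 0.087], [0.4626, 0.2448, 0.087], [0.4615, 0.2193, 0.087], [0.4537, 0.2212, 0.087]] [0.45728137 0.2320526  0.087     ] 6.330537197514317 -2.4943545983583277
top lock [[0.6427, -0.0901, 0.103], [0.624, -0.162, 0.103], [0.5717, -0.1486, 0.103], [0.59, -0.0772, 0.103]] [ 0.6070953 -0.1194754  0.103    ] yaw -14.522613619875486 -14.369643402732734 -13.790528502372043 -14.379338701492987
scene lock [[0.6405, -0.0905, 0.103], [0.6228, -0.1621, 0.103], [0.5706, -0.1488, 0.103], [0.5878, -0.0777, 0.103]] [ 0.60543536 -0.11974841  0.103     ] yaw -13.90160641973604 -13.534246947322387 -13.679988339499403 -14.295165004290316
plug [[ 0.60713371 -0.11991993  0.102     ]] [[ 0.60783242 -0.11980426  0.102     ]]
[[ 0.     0.445  0.896]
 [ 0.     0.896 -0.445]
 [-1.     0.     0.   ]]
timer 0.9 [0.666 0.142 0.   ]
small_tin 0.57 [ 0.808 -0.108  0.001]
label_roll_0 0.69 [ 0.691  0.29  -0.003]
label_roll_0 0.64 [ 0.746  0.221 -0.005]
timer 0.56 [0.66  0.138 0.001]
small_tin 0.89 [ 0.81  -0.112  0.004]
small_tin 0.69 [ 0.694  0.289 -0.003]
label_roll_0 0.96 [ 0.693  0.29  -0.001]
label_roll_0 0.69 [0.746 0.222 0.001]
```

```bash
python3 -m pendant '{"xyz":[[0.02,-0.04,0],[0.02,-0.04,0],[0.02,-0.04,0],[0.02,-0.04,0],[0.02,-0.04,0],[0.02,-0.04,0],[0.02,-0.04,0],[0.02,-0.04,0]],"turn":[-0.14,-0.14,-0.14,-0.14,-0.14,-0.14,-0.14,-0.14]}' 0.55 20
```

```text
time_s: 2.0
tool_pos: [0.4495, 0.256, 0.223]
tool_rot: [147.2, 89.7, 55.0]
force: [0.2, 1.0, -0.5]
grip_width: 0.0479
```

```bash
python3 -m pendant '{"xyz":[[0.0093,-0.0215,0],[0,0,-0.03],[0,0,-0.03],[0,0,-0.03],[0,0,0]],"turn":[0.055,0,0,0,0]}'
python3 - <<'E'
from h import *
from scipy.spatial.transform import Rotation as R
o=readout.get_obs();M=R.from_euler('xyz',o['tool_rot'],degrees=True).as_matrix();print(o['tool_pos'],np.degrees(np.arctan2(M[1,1],M[0,1])),M[:,0])
for c in('scene','top'):
    im=read_camera(c)[:,:,::-1];x,y=(187,220) if c=='scene' else (230,275);cv2.imwrite(f'pics/{c}1.png',cv2.resize(im[y-60:y+60,x-80:x+80],None,fx=4,fy=4,interpolation=cv2.INTER_CUBIC))
    for n in('square_key_grip','square_key_tip'):
        for r in pinpoint(c,n)[:2]: print(c,n,r['score'],w(c,r['at']).round(4))
E
```

```text
time_s: 2.62
tool_pos: [0.4623, 0.2286, 0.1331]
tool_rot: [131.1, 89.4, 41.5]
force: [0.3, 0.3, 0.7]
grip_width: 0.0479
[0.46226969 0.22864838 0.13309519] 0.4311383917002755 [ 0.00736384  0.00651624 -0.99995166]
scene square_key_grip 0.55 [0.4593 0.1773 0.0704]
scene square_key_grip 0.5 [0.4606 0.2318 0.0727]
scene square_key_tip 0.81 [0.462  0.2293 0.0147]
```

View pics/scene1.png

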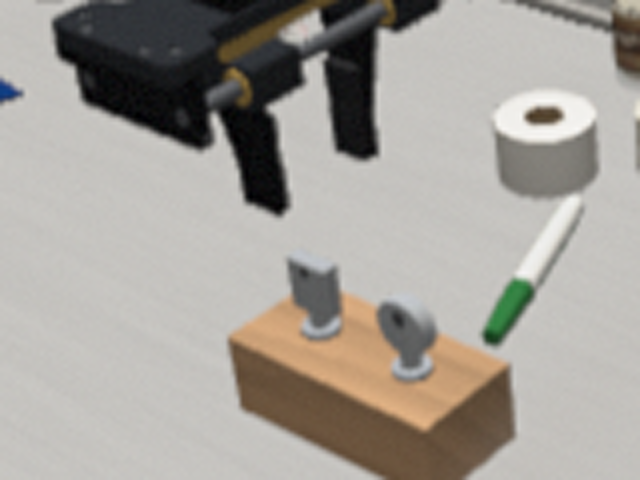

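The square-headed key is the left one (about (313,290) in the crop), and the fingers are above it and straddle it in x. I'm correcting a few mm and going down.

```bash
python3 -m pendant '{"xyz":[[-0.0033,0.005,-0.02],[0,0,-0.02],[0,0,-0.017],[0,0,0]],"turn":[0.01,0,0,0]}'
```

```text
time_s: 3.42
tool_pos: [0.4635, 0.237, 0.0816]
tool_rot: [127.2, 88.6, 38.3]
force: [-0.3, -0.4, -0.4]
grip_width: 0.0483
```

```bash
python3 -m pendant '{"xyz":[[-0.0045,-0.003,-0.013],[0,0,-0.012],[0,0,0]],"turn":[0,0,0]}'
cat >> h.py <<'E'
from scipy.spatial.transform import Rotation as Rt
def st():
    o=readout.get_obs();M=Rt.from_euler('xyz',o['tool_rot'],degrees=True).as_matrix()
    print(round(o['time_s'],2),o['tool_pos'].round(4),'yaw',np.degrees(np.arctan2(M[1,1],M[0,1])).round(2),'ax',M[:,0].round(4),'grip',M[:,1].round(3),o['force'].round(2),o['wrist_torque'].round(3),round(o['grip_width'],4),'q7',o['qpos'].round(1))
E
python3 -c "
from h import *;st()"
```

```text
time_s: 3.8
tool_pos: [0.4595, 0.2341, 0.0562]
tool_rot: [126.9, 88.5, 38.0]
force: [-0.4, -0.2, 0.4]
grip_width: 0.048
3.8 [0.4595 0.2341 0.0562] yaw 1.04 ax [ 0.0204  0.0159 -0.9997] grip [1.    0.018 0.021] [-0.36 -0.2   0.39] [-0.08   0.075 -0.055] 0.048 q7 [-43.6   9.7  14.9 114.6  -3.3  54.6 -26. ]
```

```bash
python3 -m pendant '{"xyz":[[0,0,0],[0,0,0],[0,0,0],[0,0,0],[0,0,0],[0,0,0]],"turn":[0,0,0,0,0,0]}' 0 40; python3 -c "
from h import *;st()"
```

```text
time_s: 4.55
tool_pos: [0.4601, 0.2347, 0.0573]
tool_rot: [127.3, 88.4, 38.3]
force: [-0.6, -0.2, 0.5]
grip_width: 0.0098
4.55 [0.4601 0.2347 0.0573] yaw 1.05 ax [ 0.0216  0.017  -0.9996] grip [1.    0.018 0.022] [-0.63 -0.21  0.47] [-0.118  0.135 -0.007] 0.0098 q7 [-43.6   9.7  14.9 114.5  -3.3  54.7 -26. ]
```

```bash
python3 -m pendant '{"xyz":[[0,0,0.01],[0,0,0.015],[0,0,0.02],[0,0,0.03],[0,0,0.03],[0,0,0.015],[0,0,0]],"turn":[0,0,0,0,0,0,0]}'; python3 - <<'E'
from h import *;st()
for c in('scene','top'):
    im=read_camera(c)[:,:,::-1];x,y=(187,220) if c=='scene' else (230,275);cv2.imwrite(f'pics/{c}2.png',cv2.resize(im[y-60:y+60,x-80:x+80],None,fx=4,fy=4,interpolation=cv2.INTER_CUBIC))
    for n in('square_key_grip','square_key_tip'):
        for r in pinpoint(c,n)[:2]: print(c,n,r['score'],w(c,r['at']).round(4))
E
```

```text
time_s: 5.42
tool_pos: [0.4608, 0.2345, 0.186]
tool_rot: [126.2, 88.2, 37.2]
force: [0.3, 0.9, -0.3]
grip_width: 0.0097
5.42 [0.4608 0.2345 0.186 ] yaw 1.0 ax [ 0.0254  0.0193 -0.9995] grip [1.    0.018 0.026] [ 0.3   0.86 -0.31] [-0.048  0.041 -0.064] 0.0097 q7 [-44.4   1.8  15.  106.7  -0.8  69.7 -28.1]
scene square_key_grip 0.66 [0.4605 0.2333 0.1992]
scene square_key_tip 0.6 [0.4607 0.2338 0.1422]
top square_key_tip 0.39 [ 0.6368 -0.1248  0.0017]
```

View pics/scene2.png

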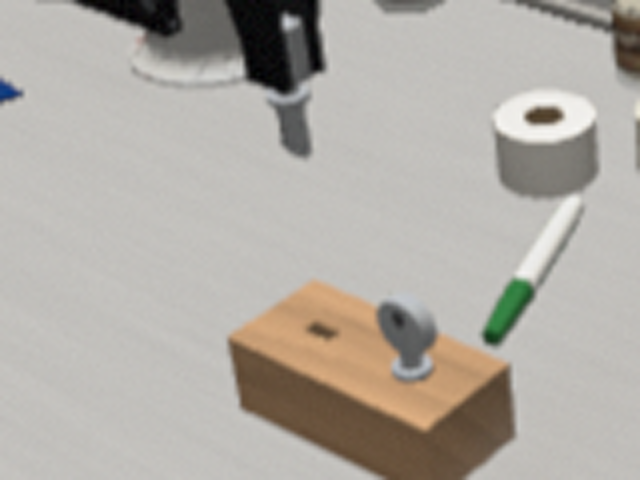

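The square key is lifted cleanly (tip at about (300,155) in the crop, slot at (322,330) empty), and the round key is still in place. Now I'm carrying it to the lock.

```bash
python3 -m pendant '{"xyz":[[0.012,-0.030,-0.001],[0.018,-0.044,-0.001],[0.018,-0.044,-0.001],[0.018,-0.044,-0.001],[0.018,-0.044,-0.001],[0.018,-0.044,-0.001],[0.018,-0.044,-0.001],[0.012,-0.030,-0.001],[0,0,0],[0,0,0]],"turn":[-0.03,-0.03,-0.03,-0.03,-0.03,-0.03,-0.03,-0.03,0,0]}'; python3 - <<'E'
from h import *;st()
E
```

```text
time_s: 6.98
tool_pos: [0.5895, -0.1144, 0.1696]
tool_rot: [112.0, 89.1, 8.1]
force: [0.6, 0.4, -0.7]
grip_width: 0.0099
6.97 [ 0.5895 -0.1144  0.1696] yaw -13.87 ax [ 0.0161  0.0023 -0.9999] grip [ 0.971 -0.24   0.015] [ 0.61  0.39 -0.67] [-0.071  0.06   0.006] 0.0099 q7 [-20.   14.9  33.8  96.5  -9.1  70.4   1.9]
```

```bash
python3 -m pendant '{"xyz":[[0.01,-0.003,0],[0.007,-0.002,0],[0,0,0],[0,0,0]],"turn":[0,0,0,0]}'; python3 - <<'E'
from h import *;st()
for c in('scene','top'):
    im=read_camera(c)[:,:,::-1];x,y=(393,225) if c=='scene' else (396,205);cv2.imwrite(f'pics/{c}3.png',cv2.resize(im[y-50:y+50,x-65:x+65],None,fx=6,fy=6,interpolation=cv2.INTER_CUBIC))
    for n in('square_key_grip','square_key_tip','lock_mouth'):
        for r in pinpoint(c,n)[:2]: print(c,n,r['score'],w(c,r['at']).round(4))
print(px('scene',(0.607,-.1197,.102)),px('scene',(0.607,-.1197,.127)))
E
```

```text
time_s: 7.48
tool_pos: [0.6077, -0.1162, 0.1694]
tool_rot: [117.5, 89.1, 13.9]
force: [-0.9, 0.1, -0.2]
grip_width: 0.0099
7.47 [ 0.6077 -0.1162  0.1694] yaw -13.57 ax [ 0.0158  0.0039 -0.9999] grip [ 0.972 -0.235  0.014] [-0.94  0.13 -0.25] [-0.132  0.096  0.015] 0.0099 q7 [-19.1  17.3  33.6  93.8 -10.5  71.1   3. ]
scene square_key_grip 0.61 [ 0.6388 -0.1264  0.0013]
scene square_key_grip 0.53 [ 0.613  -0.1174  0.1829]
scene square_key_tip 0.63 [ 0.6095 -0.1177  0.1284]
scene lock_mouth 0.76 [ 0.608  -0.1176  0.1008]
top lock_mouth 0.92 [ 0.613  -0.1165  0.0983]
top lock_mouth 0.44 [0.7448 0.2205 0.0019]
(np.float64(389.9455745659418), np.float64(241.01533556807732)) (np.float64(391.5380586333141), np.float64(229.1519447413308))
```

View pics/scene3.png

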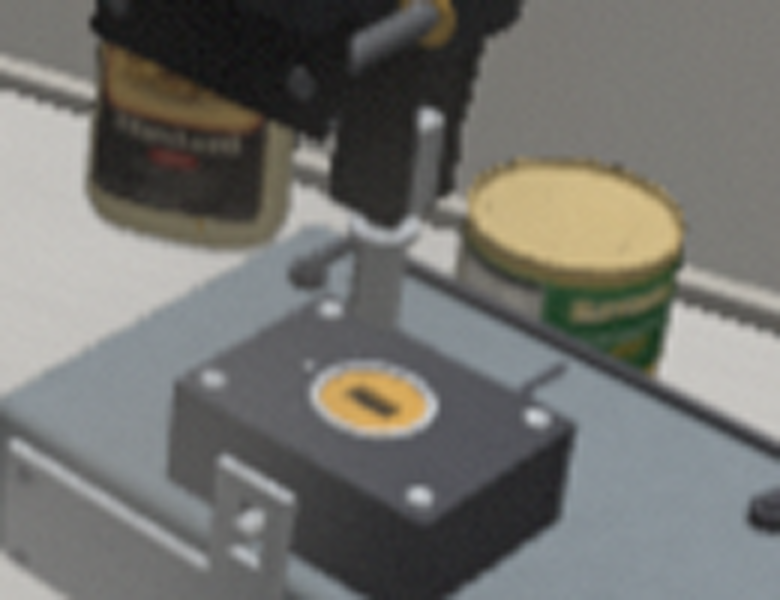

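View pics/top3.png

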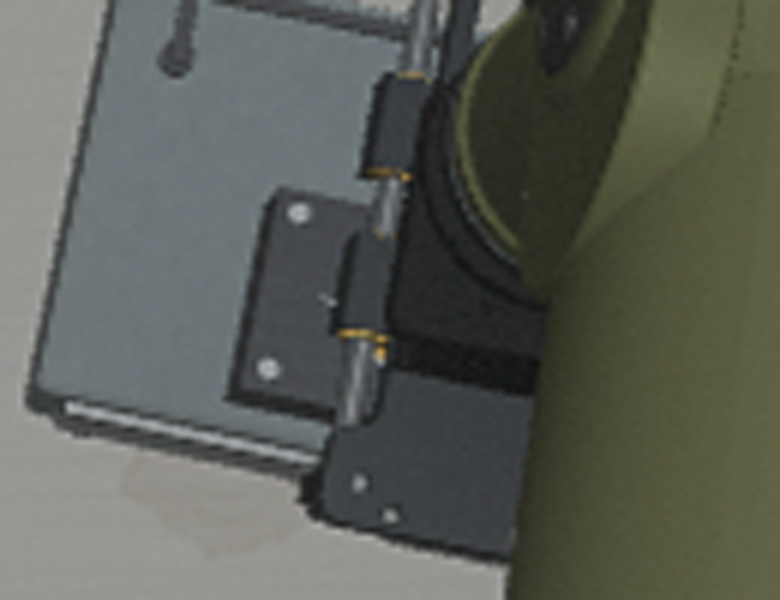

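```bash
cat >> h.py <<'E'
def draw(img,s,x0,y0,tip,yaw,tilt=(0,0),z=None):
    a=np.radians(yaw);ex=np.array([np.cos(a),np.sin(a),0]);ey=np.array([-np.sin(a),np.cos(a),0]);ez=np.array([tilt[0],tilt[1],1])
    def P(dx,dy,dz):
        u,v=px('scene',np.array(tip)+dx*ex+dy*ey+dz*ez);return int(round((u-x0+.5)*s)),int(round((v-y0+.5)*s))
    for (hx,hy,z0,z1,col) in((.0025,.007,0,.03,(0,0,255)),(.005,.013,.042,.072,(0,255,255))):
        for zz in(z0,z1):
            q=np.array([P(i*hx,j*hy,zz) for i,j in((-1,-1),(1,-1),(1,1),(-1,1))]);cv2.polylines(img,[q],True,col,1)
        for i,j in((-1,-1),(1,-1),(1,1),(-1,1)): cv2.line(img,P(i*hx,j*hy,z0),P(i*hx,j*hy,z1),col,1)
    q=np.array([P(.01*np.cos(t),.01*np.sin(t),.03) for t in np.linspace(0,6.28,30)]);cv2.polylines(img,[q],True,(255,0,255),1)
def keyway(img,s,x0,y0,c,yaw):
    a=np.radians(yaw);ex=np.array([np.cos(a),np.sin(a),0]);ey=np.array([-np.sin(a),np.cos(a),0]);c=np.array(c)
    def P(v):
        u,w_=px('scene',v);return int(round((u-x0+.5)*s)),int(round((w_-y0+.5)*s))
    cv2.polylines(img,[np.array([P(c+i*.0034*ex+j*.008*ey) for i,j in((-1,-1),(1,-1),(1,1),(-1,1))])],True,(0,255,0),1)
    cv2.polylines(img,[np.array([P(c+.0155*(np.cos(t)*ex+np.sin(t)*ey)) for t in np.linspace(0,6.28,40)])],True,(0,255,0),1)
def shot(name,lock,tip,yaw,tilt=(0,0),lyaw=-14.1):
    im=read_camera('scene')[:,:,::-1];cv2.imwrite('pics/raw_'+name,im);s=10;x0,y0=353,200
    a=cv2.resize(im[y0:y0+60,x0:x0+78],None,fx=s,fy=s,interpolation=cv2.INTER_CUBIC);b=a.copy()
    draw(b,s,x0,y0,tip,yaw,tilt);keyway(b,s,x0,y0,lock,lyaw);cv2.imwrite('pics/'+name,b);cv2.imwrite('pics/plain_'+name,a)
E
python3 - <<'E'
from h import *
shot('s4.png',(.607,-.1197,.102),(.608,-.1165,.127),-13.7,(-.016,-.004))
E
```

```text
(no output)
```

View pics/s4.png

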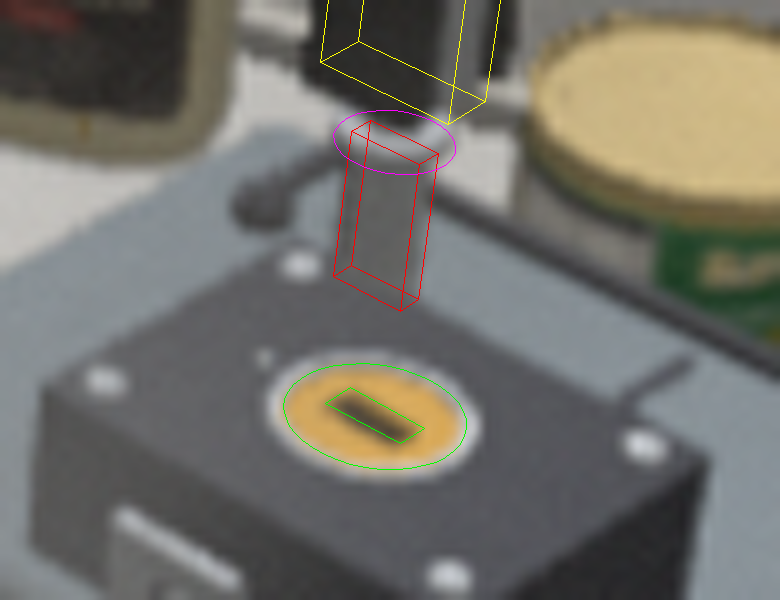

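View pics/plain_s4.png

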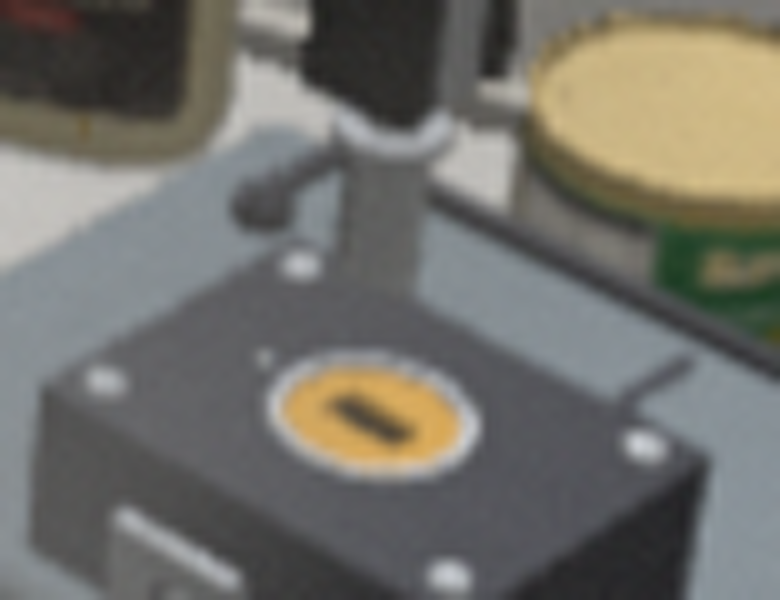

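```bash
cat >> h.py <<'E'
def fitview(raw,name,tip,yaw,tilt,x0=380,y0=208,wd=30,ht=32,s=18):
    im=cv2.imread(raw);a=im[y0:y0+ht,x0:x0+wd].astype(float);a=np.clip((a/150)**.7*255,0,255).astype(np.uint8)
    a=cv2.resize(a,None,fx=s,fy=s,interpolation=cv2.INTER_LINEAR)[:600];b=a.copy();draw(b,s,x0,y0,tip,yaw,tilt)
    cv2.imwrite('pics/'+name,np.hstack([a[:,:400],b[:,:400]]))
E
python3 - <<'E'
from h import *
fitview('pics/raw_s4.png','f4.png',(.608,-.1165,.127),-13.7,(-.016,-.004),x0=381,y0=207,wd=22,ht=33)
for d in np.eye(3)*.001: print(np.array(px('scene',np.array((.608,-.1165,.127))+d))-px('scene',(.608,-.1165,.127)))
E
```

```text
[ 0.24135509 -0.27516374]
[-0.54649259 -0.18500797]
[ 0.06360819 -0.48209672]
```

View pics/f4.png

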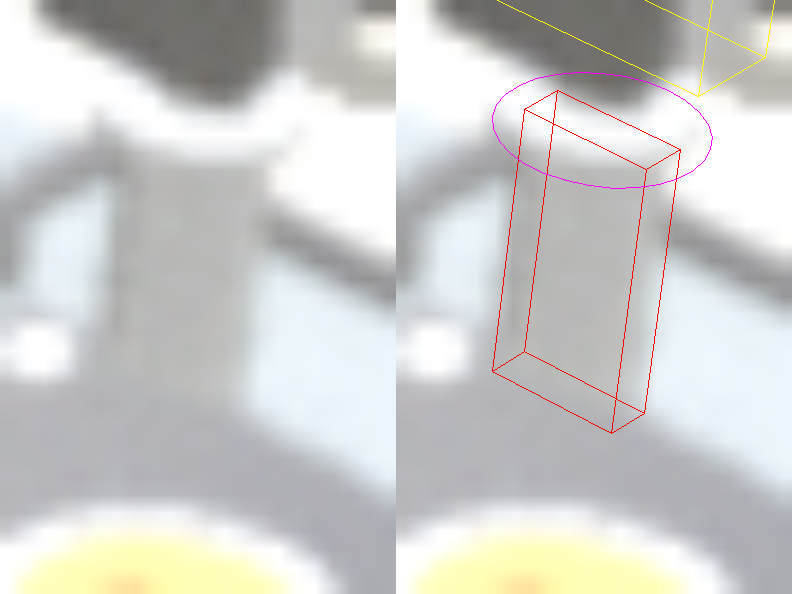

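```bash
python3 -m pendant '{"xyz":[[-0.001,-0.003,-0.004],[0,0,-0.008],[0,0,-0.008],[0,0,0],[0,0,0]],"turn":[-0.009,0,0,0,0]}'; python3 - <<'E'
from h import *;st();p=readout.get_obs()['tool_pos']
tip=(p[0]+.0003,p[1]-.0003,p[2]-.0424);print(tip)
shot('s5.png',(.607,-.1197,.102),tip,-14,(-.016,.01))
fitview('pics/raw_s5.png','f5.png',tip,-14,(-.016,.01),x0=379,y0=217,wd=22,ht=33)
E
```

```text
time_s: 8.55
tool_pos: [0.606, -0.12, 0.1475]
tool_rot: [118.3, 89.1, 14.1]
force: [0.4, 0.2, -0.4]
grip_width: 0.0095
8.55 [ 0.606  -0.12    0.1475] yaw -14.19 ax [ 0.0149  0.0038 -0.9999] grip [ 0.969 -0.245  0.014] [ 0.42  0.25 -0.45] [-0.109  0.063  0.034] 0.0095 q7 [-18.6  18.3  33.5  95.4 -11.2  68.8   3.3]
(np.float64(0.6063018616293978), np.float64(-0.12030453873760336), np.float64(0.10507038442936009))
```

View pics/s5.png

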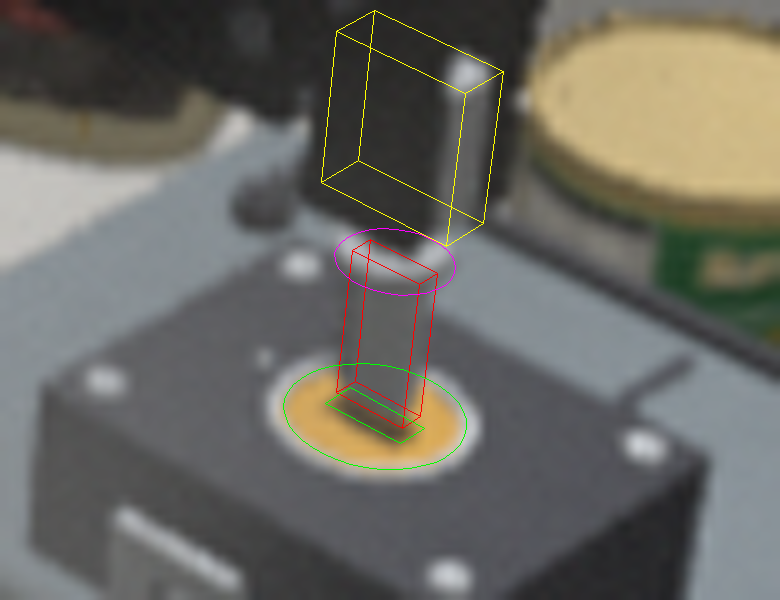

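View pics/f5.png

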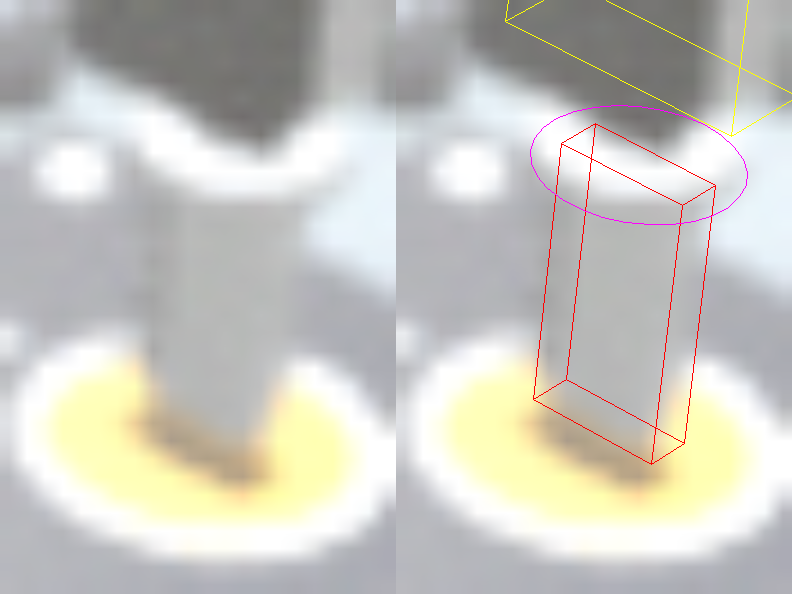

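```bash
python3 -m pendant '{"xyz":[[0,0.0005,-0.003],[0,0,-0.003],[0,0,-0.003]],"turn":[0,0,0]}' - 60; python3 -c "
from h import *;st()"
```

```text
time_s: 8.98
tool_pos: [0.6064, -0.1194, 0.1385]
tool_rot: [117.5, 89.1, 13.4]
force: [0.2, 0.1, -1.2]
grip_width: 0.0095
8.97 [ 0.6064 -0.1194  0.1385] yaw -14.18 ax [ 0.0161  0.0038 -0.9999] grip [ 0.969 -0.245  0.015] [ 0.25  0.07 -1.19] [-0.06   0.094  0.009] 0.0095 q7 [-18.6  18.7  33.4  96.  -11.5  67.8   3.5]
```

```bash
python3 -m pendant '{"xyz":[[0,0,-0.003],[0,0,-0.003],[0,0,-0.003],[0,0,-0.003]],"turn":[0,0,0,0]}'; python3 -c "
from h import *;st()"
```

```text
time_s: 9.48
tool_pos: [0.6057, -0.1192, 0.1279]
tool_rot: [124.5, 89.1, 20.3]
force: [-1.6, 0.7, 3.6]
grip_width: 0.0094
9.47 [ 0.6057 -0.1192  0.1279] yaw -14.18 ax [ 0.0148  0.0055 -0.9999] grip [ 0.969 -0.245  0.013] [-1.59  0.72  3.64] [ 0.031  0.587 -0.001] 0.0094 q7 [-18.4  19.3  33.2  96.6 -11.9  66.8   3.8]
```

```bash
python3 -m pendant '{"xyz":[[0,0,-0.003],[0,0,-0.004],[0,0,-0.004]],"turn":[0.02,-0.04,0.02]}'; python3 -c "
from h import *;st()"
```

```text
time_s: 9.85
tool_pos: [0.6074, -0.1196, 0.1207]
tool_rot: [122.1, 88.8, 18.0]
force: [-4.3, 0.5, 5.5]
grip_width: 0.0095
9.85 [ 0.6074 -0.1196  0.1207] yaw -14.14 ax [ 0.0192  0.0062 -0.9998] grip [ 0.97  -0.244  0.017] [-4.32  0.52  5.46] [0.134 1.072 0.041] 0.0095 q7 [-18.2  19.7  33.1  97.  -12.3  65.8   4.2]
```

```bash
python3 -m pendant '{"xyz":[[-0.001,0,-0.004],[0,0,-0.004],[0,0,-0.004]],"turn":[0.03,-0.05,0.02]}'; python3 -c "
from h import *;st()"
```

```text
time_s: 10.22
tool_pos: [0.6075, -0.1198, 0.1137]
tool_rot: [124.4, 88.6, 20.3]
force: [-13.9, 2.9, 34.8]
grip_width: 0.0094
10.22 [ 0.6075 -0.1198  0.1137] yaw -14.09 ax [ 0.0222  0.0082 -0.9997] grip [ 0.97  -0.243  0.02 ] [-13.87   2.89  34.79] [ 0.74   3.287 -0.077] 0.0094 q7 [-18.   20.   33.   97.5 -12.7  64.9   4.6]
```

```bash
python3 -m pendant '{"xyz":[[-0.001,0,0]],"turn":[0]}';python3 - <<'E'
from h import *;st();p=readout.get_obs()['tool_pos']
tip=(p[0]+.0003,p[1]-.0003,.072)
shot('s6.png',(.607,-.1197,.102),tip,-14,(-.016,.01))
for n in('square_key_grip','square_key_tip'):
    for r in pinpoint('scene',n)[:2]: print(n,r['score'],w('scene',r['at']).round(4))
E
```

```text
time_s: 10.35
tool_pos: [0.607, -0.1197, 0.1144]
tool_rot: [124.0, 88.6, 20.0]
force: [2.4, 0.6, -4.8]
grip_width: 0.0094
10.35 [ 0.607  -0.1197  0.1144] yaw -14.06 ax [ 0.0237  0.0086 -0.9997] grip [ 0.97  -0.243  0.021] [ 2.43  0.6  -4.83] [-0.059 -0.328 -0.004] 0.0094 q7 [-18.   19.8  33.   97.6 -12.6  64.9   4.6]
square_key_grip 0.65 [ 0.6095 -0.1207  0.1265]
square_key_tip 0.41 [ 0.6063 -0.1223  0.0736]
```

View pics/plain_s6.png

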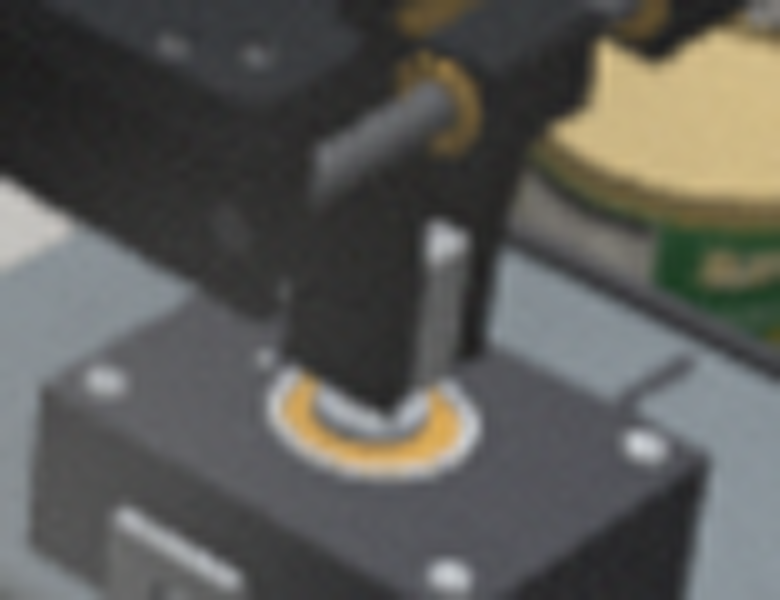

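View pics/s6.png

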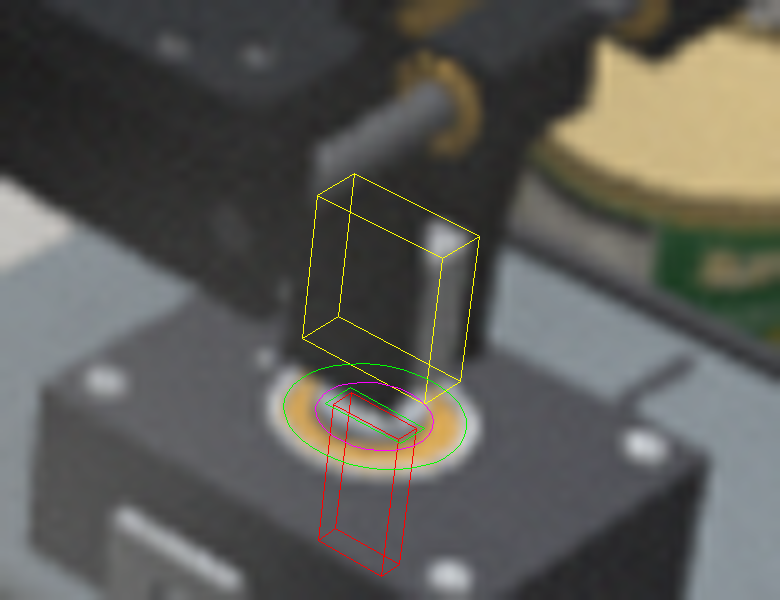

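Home: the shoulder sits on the brass face at about (375,430), and TCP z is 0.1144 as expected. Next is the clockwise turn with a light downward push.

```bash
python3 -m pendant '{"xyz":[[0,0,-0.001],[0,0,-0.001],[0,0,-0.001]],"turn":[-0.1,-0.12,-0.12]}'; python3 -c "
from h import *;st()"
```

```text
time_s: 10.88
tool_pos: [0.607, -0.1199, 0.1141]
tool_rot: [126.7, 88.6, 2.6]
force: [-4.2, 0.7, 10.0]
grip_width: 0.0095
10.88 [ 0.607  -0.1199  0.1141] yaw -34.09 ax [ 0.0248  0.0011 -0.9997] grip [ 0.828 -0.56   0.02 ] [-4.17  0.74 10.02] [0.319 1.171 0.112] 0.0095 q7 [-21.   20.3  36.5  97.9 -13.6  64.8 -14.8]
```

```bash
python3 -m pendant '{"xyz":[[0,0,-0.001],[0,0,-0.001],[0,0,-0.001],[0,0,-0.001]],"turn":[-0.12,-0.12,-0.12,-0.12]}'; python3 -c "
from h import *;st()"
```

```text
time_s: 11.38
tool_pos: [0.6068, -0.1195, 0.1141]
tool_rot: [131.6, 88.7, -20.8]
force: [-3.6, 1.8, 10.3]
grip_width: 0.0097
11.38 [ 0.6068 -0.1195  0.1141] yaw -62.4 ax [ 0.0218 -0.0083 -0.9997] grip [ 0.463 -0.886  0.017] [-3.57  1.81 10.28] [0.372 1.188 0.129] 0.0097 q7 [-25.3  21.4  41.6  98.  -15.3  65.1 -41.9]
```

```bash
python3 -m pendant '{"xyz":[[0,0,-0.001],[0,0,-0.001],[0,0,-0.001],[0,0,-0.001],[0,0,-0.001]],"turn":[-0.12,-0.12,-0.12,-0.12,-0.12]}'; python3 -c "
from h import *;st()"
```

```text
time_s: 12.0
tool_pos: [0.6067, -0.119, 0.1141]
tool_rot: [135.3, 88.8, -52.4]
force: [-4.4, 1.7, 11.1]
grip_width: 0.0096
12.0 [ 0.6067 -0.119   0.1141] yaw -97.75 ax [ 0.0127 -0.0165 -0.9998] grip [-0.135 -0.991  0.015] [-4.45  1.74 11.06] [0.332 1.128 0.131] 0.0096 q7 [-30.6  23.6  48.5  97.8 -18.4  66.2 -75. ]
```

```bash
python3 -m pendant '{"xyz":[[0,0,-0.001],[0,0,-0.001],[0,0,-0.001]],"turn":[-0.1,-0.08,-0.06]}'; python3 -c "
from h import *;st()"
```

```text
time_s: 12.38
tool_pos: [0.6067, -0.1189, 0.114]
tool_rot: [133.9, 88.9, -67.9]
force: [-4.8, 0.6, 10.7]
grip_width: 0.0095
12.38 [ 0.6067 -0.1189  0.114 ] yaw -111.8 ax [ 0.0075 -0.0183 -0.9998] grip [-0.371 -0.928  0.014] [-4.83  0.58 10.66] [0.324 1.224 0.532] 0.0095 q7 [-32.6  24.8  51.3  97.6 -19.9  66.9 -87.9]
```

```bash
python3 -m pendant '{"xyz":[[0,0,-0.001],[0,0,-0.001],[0,0,-0.001],[0,0,-0.001]],"turn":[-0.03,-0.02,-0.02,-0.02]}';python3 - <<'E'
from h import *;st();p=readout.get_obs()['tool_pos']
shot('s7.png',(.607,-.1197,.102),(p[0],p[1],.072),-106,(0,0))
for n in('square_key_grip','square_key_tip','round_key_grip','timer','small_tin','label_roll_0'):
    for r in pinpoint('scene',n)[:2]: print(n,r['score'],w('scene',r['at']).round(4))
st()
E
```

```text
time_s: 12.88
tool_pos: [0.6068, -0.1188, 0.1141]
tool_rot: [127.0, 88.8, -79.5]
force: [-4.9, 0.8, 10.8]
grip_width: 0.0096
12.88 [ 0.6068 -0.1188  0.1141] yaw -116.5 ax [ 0.0037 -0.0198 -0.9998] grip [-0.446 -0.895  0.016] [-4.91  0.85 10.75] [0.296 1.187 0.962] 0.0096 q7 [-33.2  25.4  52.3  97.4 -20.5  67.2 -92.2]
square_key_grip 0.51 [ 0.6089 -0.1225  0.1273]
square_key_grip 0.27 [ 0.6078 -0.1246  0.072 ]
square_key_tip 0.47 [ 0.6092 -0.1245  0.0701]
square_key_tip 0.33 [ 0.7456  0.2208 -0.0031]
round_key_grip 0.53 [0.4568 0.1762 0.0731]
round_key_grip 0.45 [ 8.081e-01 -1.082e-01  6.000e-04]
timer 0.68 [6.649e-01 1.451e-01 1.000e-04]
small_tin 0.7 [ 0.6081 -0.1198  0.1262]
label_roll_0 0.91 [ 6.927e-01  2.890e-01 -3.000e-04]
label_roll_0 0.88 [ 0.7437  0.2247 -0.0011]
13.22 [ 0.6067 -0.1189  0.114 ] yaw -116.46 ax [ 0.0036 -0.0199 -0.9998] grip [-0.446 -0.895  0.016] [-4.05  1.21 10.96] [0.34  1.207 0.949] 0.0097 q7 [-33.2  25.4  52.3  97.4 -20.4  67.2 -92.2]
```

View pics/plain_s7.png

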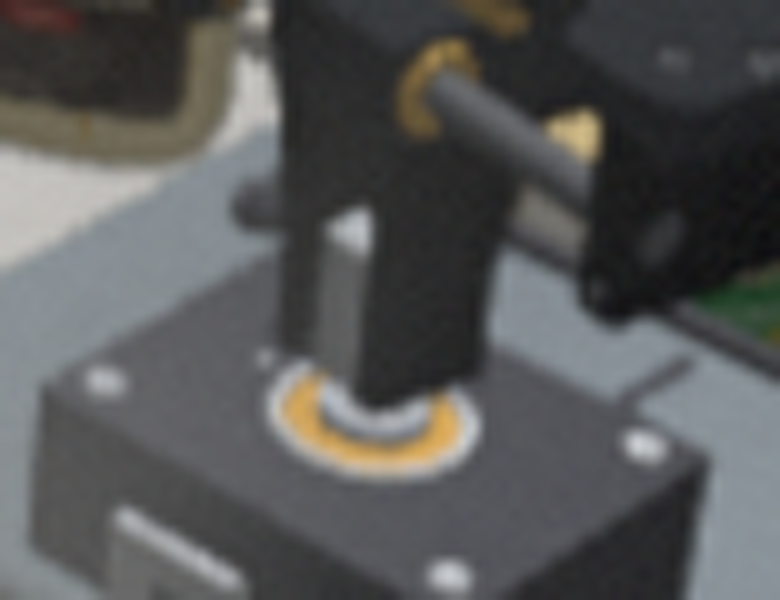

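View pics/raw_s7.png

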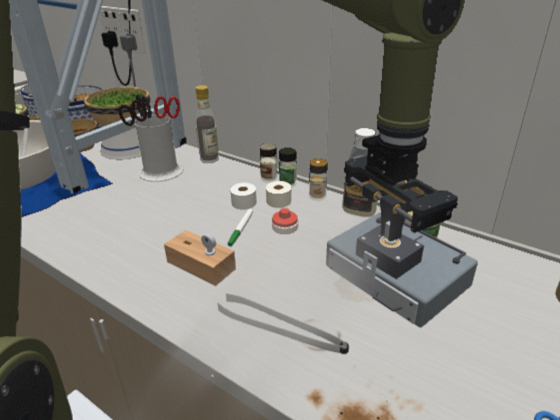

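The key is seated at about (375,425), turned against the stop and held steady. The round key is in its slot at about (209,243) in the full view, and the timer and rolls haven't moved. Handing in.

```bash
python3 -c "
from h import *
print(sign_off());st()"
```

```text
the job is handed in; nothing more can be done
None
the job is handed in; nothing more can be done
```

The square-headed key is fully home in the lock, turned clockwise to its stop, and still gripped there so you can pull the drawer. I handed the job in at about 13.2 s of the 45 s; sign-off gave no verdict.

**Insertion:** I used small wiggles to get past the sticky pins. It bottomed out at about 35 N, and the picture showed the shoulder resting on the plug face. The tool height (0.114 m) was what a fully seated key should give.

**Turn:** The gripper turned about 102°, more than the expected 92°. The wrist moment rose to about 0.95 N m, well above the spring's 0.14, so the key is pressing on the stop. I couldn't read the plug angle directly, so that is inferred.

**Final hold:** The push is about 11 N down, with 60 N of grip force set. The tool is tilted about 0.02 rad, against a limit of 0.12.

**Other items:**
- **Round key:** it is still in its slot, with its head measured at 73 mm.
- **Timer and label rolls:** they are where they started, within the camera's accuracy.
- **Tin:** it was mostly hidden behind the gripper. The last check for it returned a false hit at the lock, so I couldn't measure it again. Nothing in the run came near it.

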